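# Line up and lock the pressing mould's lid

### The job

The lid of the square aluminium pressing mould has slid out, so the hole in its tongue no longer lines up with the hole in the lug below. Push the dark tapered wooden drift with the orange handle down through both holes until its collar meets the lid, so that it levers them into line (do not shove the lid with the gripper itself), then stand it back in the wooden block and put the steel bolt with the blue handle fully down through both holes instead. Do not disturb the cup, paddle, chopsticks and dish.

Things in the scene. Friction and masses are not known exactly. Their poses are not given: they have to be found in the camera images.
- mould: Fixed square aluminium mould, 140 x 140 mm, 92 mm high, screwed to the cutting board (board top 30 mm above the work surface). Origin: centre of its underside; z up. Its dark steel lug sticks out along its own -x and has a vertical through hole; 80 mm of free height under the lug, above the board.
- lid: Aluminium sliding lid, 6 mm thick, on top of the mould, captive in rails; it can only slide along the mould's x, 16 mm either way of the lined-up place, and stays where it is left (stiff, about 6 N to move). A 50 mm wide tongue with a 26 mm hole lies on the lug. Origin: on the mould's axis at the lid's underside when lined up (92 mm above the board). It starts 8 to 11 mm out along the mould's -x. A low wire handle stands 20 mm above the lid's middle.
- lug_hole (a point): Centre of the 26 mm through hole in the fixed lug, at the lug's top face (122 mm above the work surface), 105 mm from the mould's axis along its -x. Lug 12 mm thick. Its axes are the mould's.
- lid_hole (a point): Centre of the 26 mm hole in the lid's tongue, at the lid's top face (6 mm above lug_hole when lined up). The holes are in line when this point stands straight above lug_hole.
- block: Fixed wooden pin block, 76 x 160 x 92 mm (x, y, z), on the board; two vertical 28 mm through holes on its y axis, 42 mm either side of its middle. Origin: centre of its underside; z up.
- block_hole0 (a point): Mouth centre of the block's hole on its -y side, at the top face. Axes are the block's.
- block_hole1 (a point): Mouth centre of the block's hole on its +y side, at the top face. Axes are the block's.
- drift: Tapered round drift, dark wood, 150 mm long, 84 to 168 g, standing in one of the block's holes (either one), hanging by its collar. Origin: centre of the collar's underside; z up along the handle. Below it: 22 mm of 24.5 mm diameter, then a straight taper to 8 mm diameter at the tip 84 mm below. Above it: collar 38 mm diameter, 6 mm thick, then a cylindrical orange handle 25 mm diameter, 60 mm long.
- bolt: Round steel bolt, 101 mm long, 154 to 308 g, hanging by its collar in the block's other hole. Origin: centre of the collar's underside; z up along the handle. Below it: shank 22 mm diameter, 45 mm long, foot bevelled to 19 mm over the last 2.5 mm. Above it: collar 38 mm diameter, 6 mm thick, then a cylindrical blue handle 25 mm diameter, 50 mm long.
- cup: Bystander: glass measuring cup with a handle, 68 mm wide, 85 mm high, loose on the board between mould and block. Origin: centre of its underside.
- paddle: Bystander: flat green rice paddle, 205 x 66 x 8 mm, lying along its x on the board near its -y end. Origin: underside, near its middle.
- chopstick0: Bystander: red and black lacquered chopstick, 220 x 8 x 8 mm, lying along its y on the far part of the board. Origin: underside, near its middle.
- chopstick1: Bystander: the other chopstick, the same, farther from the robot.
- dish: Bystander: blue ceramic bowl, 90 mm wide, 30 mm high, near the board's +y end. Origin: centre of its underside.

How it is judged:
On the way:
1. the drift stands down through both holes, its collar on or within 8 mm of the lid, and the holes are in line within 3 mm (z of drift in the frame of lug_hole below 0.014 m and horizontal distance between drift and lug_hole below 0.005 m and angle between drift's own z axis and vertical below 0.12 rad and horizontal distance between lid_hole and lug_hole below 0.003 m), for 0.2 s.
At the end, for the whole second after the job is handed in: The bolt stands upright (within 0.12 rad) through lid and lug, within 6 mm of the lug hole's axis, its collar within 4 mm of the lid; the lid hole is within 5 mm of the lug hole; the drift hangs upright in either hole of the block, collar within 6 mm of the block's top; both released and at rest (z of bolt in the frame of lug_hole between 0 and 0.01 m and horizontal distance between bolt and lug_hole below 0.006 m and angle between each of bolt, drift's own z axis and vertical below 0.12 rad and horizontal distance between lid_hole and lug_hole below 0.005 m and ((horizontal distance between drift and block_hole0 below 0.008 m and z of drift in the frame of block_hole0 between -0.006 and 0.006 m) or (horizontal distance between drift and block_hole1 below 0.008 m and z of drift in the frame of block_hole1 between -0.006 and 0.006 m)) and linear speed of each of bolt, drift below 0.02 m/s); the robot touches nothing.
It fails at once if the gripper presses on the lid with more than 5 N (contact force between the fingers and lid above 5 N).
It fails at once if a bystander (cup, paddle, chopstick, dish) is moved more than 25 mm or the cup tipped (distance of any of cup, paddle, chopstick0, chopstick1, dish from where it was at the start of the episode above 0.025 m or angle between cup's own z axis and vertical above 0.5 rad).
It also fails if it takes over 64 s, if anything falls off the work surface, if the arm or the gripper's body presses on something with over 40 N, if the wrist force passes 120 N, or if a joint passes its speed limit or range.

### The arm

A 6-joint arm with a two-finger parallel gripper is mounted at the origin on the work surface. World frame = base frame: x ahead of the robot, y to its left, z up, the work surface at z = 0. Lengths are in m, angles in rad, forces in N, time in s.
With the tool pointing down it reaches from about 0.3 to 0.875 m from the base axis. Payload 6.4 kg.
Tool frame: the origin (TCP) lies on the centre line of the jaws, within the pads' length; the fingertips stand r.tcp_to_tips ahead of it and the grasp point (between the pads) lies 5 mm behind it (r.tcp_to_tips is the distance from the TCP to the fingertips, in m); z points along the fingers, y is the line along which they close (so a half turn about z gives the same grasp; the last joint's range is limited). The gripper opens to 85 mm and grips with 20 to 120 N. Pads are 22 mm wide; open, the fingers measure 114 mm over their backs; the gripper's body (76 mm by 85 mm) begins 54 mm behind the grasp point. The pads swing forward as they close: fully open they stand 13 mm farther back than shut.
Start: joints at [-1.371, 0.181, 1.607, -0, 1.354, -0.206], TCP at [0.227, -0.528, 0.245] pointing down, gripper open.
Joint ranges: [-2.99, 2.99], [-0.89, 2.07], [0.3, 2.58], [-1.14, 4.28], [0, 2.63], [-3.12, 3.12]. Speed limits (rad/s): [2.57, 2.57, 3.01, 3.14, 3.14, 3.14].

### API

Orientations are given as a unit quaternion [x, y, z, w].
In Python, from cell import status, eyes, workorder, r gives the robot as it stands. The module is installed in compiled form; this text tells all that it offers.
- The arm moves only by the shell command python3 -m pendant 'ROWS' [FORCE]. ROWS is a JSON object of lists of equal length, an entry for each row: "jaw": the opening, from 0 (shut) to 1 (fully open); "travel": the shift along the tool's x, y, z in mm, a list of three; "yaw": the turn about the tool's z in degrees. In form: {"jaw": [jaw, ...], "travel": [[tx, ty, tz], ...], "yaw": [yaw, ...]}. A call has 1 to 5 rows; each row shifts and turns the commanded pose from where the row before left it, along the tool's axes as they then stand; what a row does not reach is not made up. A row lasts 1/10 s, in which the tool goes at most 50 mm and 8.59 degrees, less where a joint would pass 70% of its speed; a pose out of reach is approached as far as the arm can. A call is refused whole if a number of a shift passes 50 or a number of a turn 8.59, either way. A call with a gripper value outside its range is refused whole. The fingers move at their own pace and stop on an object; FORCE is the grip in N (left out, the last holds). Time passes only in rows, so rows that do not move let the fingers close. It gives the time, the measured TCP pose, the force, the opening and the grip force at its end, in the units of the state.
- status.state(): the state, without advancing time (a new reading comes with each control period).
- eyes.read_camera(name): name is "scene" or "top" or "wrist"; returns (picture, depth): 480x640x3 uint8, red, green, blue; 480x640 float32, m along the optical axis (not along the pixel's ray), 0 where there is no reading.
- eyes.camera_params(name): a dict with "fx", "fy", "cx", "cy" (pixels), "k1" (the pictures are not rectified: a ray, as slopes to the right and down, at radius r is drawn at 1 + k1 r^2 times it, then the intrinsics apply), "rvec" (rotation vector, rad) and "tvec" (3), from world to camera coordinates, as OpenCV has them; the wrist camera has in their place "hand_eye" (4x4, takes a point from camera to tool coordinates, whose origin is the TCP and whose axes are the flange's). Camera axes: x right, y down, z forward; pixel columns grow to the right and rows downward; lengths in m; the calibration is good to about 2 mm. A picture is of the moment at which its call begins: read the wrist's pose just before it. camera_params takes no time and is no camera call.
- workorder.close_job(): hands the job in; it is judged then, once.
The state is a dict: "time": time; "joints": joint angles; "joint_velocities": joint speeds; "tau": joint torques, N m; "position": TCP position; "tool_rot": TCP orientation; "contact_force": force on the tool from outside, world axes, zero at the start; "ft_torque": the same for the moment, N m; "opening": finger opening in m; "gripper_force": force on a finger pad.
Only numpy, scipy, OpenCV 4.12 (cv2) and the standard library are available. Lean on these libraries where they do the work, as an engineer would, in place of code of your own. Each camera call takes 0.05 s, during which the arm holds its last target. There are 200 camera calls.

## Working session

There is one attempt and no reset: what is moved stays moved. The work goes in short steps, Python scripts to look and compute and a shell command to move; the robot and the scene stay as the last step left them, time stands still between calls to the robot, and variables do not carry over. Pictures are saved under pics/ and viewed, at most 10 in all, crops included, and the job is handed in when it is done.

```bash
mkdir -p pics; cat > h.py <<'E'
import numpy as np, cv2
from scipy.spatial.transform import Rotation as R
from cell import status, eyes, workorder, r
def T(cam,s=None):
    p=eyes.camera_params(cam)
    M=np.eye(4)
    if 'hand_eye' in p:
        s=s or status.state()
        M[:3,:3]=R.from_quat(s['tool_rot']).as_matrix(); M[:3,3]=s['position']
        M=M@np.array(p['hand_eye'])
    else:
        Rm=R.from_rotvec(np.ravel(p['rvec'])).as_matrix()
        M[:3,:3]=Rm.T; M[:3,3]=-Rm.T@np.ravel(p['tvec'])
    return M,p
def rays(p,uv):
    d=np.atleast_2d((np.asarray(uv,float)-[p['cx'],p['cy']])/[p['fx'],p['fy']])
    x=d.copy()
    for _ in range(20): x=d/(1+p['k1']*(x**2).sum(1,keepdims=True))
    return np.c_[x,np.ones(len(x))]
def onplane(cam,uv,z,s=None):
    M,p=T(cam,s); d=rays(p,uv)@M[:3,:3].T; o=M[:3,3]
    return o+d*((z-o[2])/d[:,2])[:,None]
def cloud(cam,depth,s=None):
    M,p=T(cam,s); v,u=np.mgrid[:480,:640]
    P=rays(p,np.c_[u.ravel(),v.ravel()])*depth.reshape(-1,1)
    return (P@M[:3,:3].T+M[:3,3]).reshape(480,640,3)
E
python3 - <<'E'
from h import *
print(status.state(), r.tcp_to_tips)
for c in ['top','scene']:
    im,d=eyes.read_camera(c); cv2.imwrite(f'pics/{c}0.png',im[:,:,::-1]); np.save(f'{c}0.npy',d)
    M,p=T(c);print(c,M[:3,3],M[:3,2],p['fx'],(d>0).mean())
print(eyes.camera_params('wrist'))
E
```

```text
{'time': 0.0, 'joints': array([-1.37127691e+00,  1.81537782e-01,  1.60798117e+00, -1.14255563e-05,
        1.35379709e+00, -2.06305175e-01]), 'joint_velocities': array([ 0.00217581, -0.00058328, -0.00088288, -0.00114784,  0.00232483,
       -0.00059817]), 'tau': array([-2.07632552e-04, -4.44865108e+01, -3.51338553e+01, -4.07446496e-04,
        9.22092295e-03,  1.95783895e-05]), 'position': array([ 0.22690237, -0.52777679,  0.24439893]), 'tool_rot': array([ 9.79483226e-01,  2.01523864e-01, -2.65408638e-06, -8.61709127e-04]), 'contact_force': array([0.11661043, 1.25351966, 0.20293428]), 'ft_torque': array([-0.01155994, -0.00091755,  0.00501884]), 'gripper_force': 0.0, 'opening': 0.0852264540314701} 0.014
top [ 0.35617031 -0.01416754  1.4867118 ] [ 0.17556801  0.01408545 -0.98436653] 526.0514300436787 0.9959700520833333
scene [ 1.06853899 -0.62264745  0.66676084] [-0.48343382  0.66458364 -0.56975462] 469.9908377060733 0.9961165364583333
{'fx': 417.1655207166026, 'fy': 417.1655207166026, 'cx': 318.50851255930843, 'cy': 246.535890366478, 'k1': -0.030626284483963484, 'hand_eye': array([[ 8.88217068e-04, -9.58777342e-01, -2.84157034e-01,
         7.08085170e-02],
       [ 9.99999594e-01,  8.94264468e-04,  1.08447776e-04,
         7.70558719e-04],
       [ 1.50134268e-04, -2.84157015e-01,  9.58777747e-01,
        -1.28767145e-01],
       [ 0.00000000e+00,  0.00000000e+00,  0.00000000e+00,
         1.00000000e+00]])}
```

View pics/top0.png

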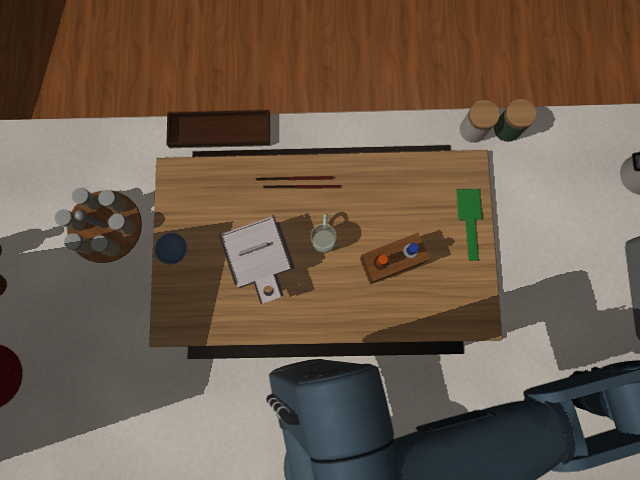

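View pics/scene0.png

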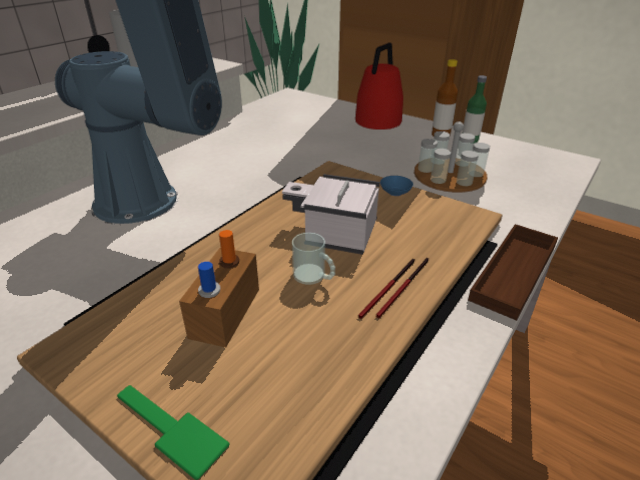

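```bash
python3 - <<'E'
from h import *
for c in ['top','scene']:
    im=cv2.imread(f'pics/{c}0.png'); C=cloud(c,np.load(f'{c}0.npy'))
    hsv=cv2.cvtColor(im,cv2.COLOR_BGR2HSV).astype(int)
    H,S,V=hsv[...,0],hsv[...,1],hsv[...,2]
    z=C[...,2]
    for n,m,zt in [('drift',(H<12)&(S>180)&(V>120),.188),('bolt',(H>105)&(H<125)&(S>150)&(V>90),.178)]:
        m=m&(abs(z-zt)<.006)&(C[...,0]>.2)&(C[...,0]<.8)&(abs(C[...,1])<.5)
        q=C[m]; print(c,n,m.sum(),q.mean(0) if len(q) else 0)
    for n,lo,hi,ya,yb in [('lid',.124,.133,0,.35),('blocktop',.117,.127,-.35,-.02)]:
        m=(z>lo)&(z<hi)&(C[...,1]>ya)&(C[...,1]<yb)&(C[...,0]>.25)&(C[...,0]<.75)
        q=C[m]; print(c,n,m.sum(),np.median(q[:,2]),cv2.minAreaRect(q[:,:2].astype(np.float32)))
    print(C[320:345:6,200,2] if c=='top' else '')
im=cv2.imread('pics/top0.png')[210:310,210:440]; cv2.imwrite('pics/crop1.png',cv2.resize(im,None,fx=3.4,fy=3.4,interpolation=2))
print(onplane('top',[[268,290]],.122))
E
```

```text
top drift 67 [ 0.5274656  -0.14982604  0.18715395]
top bolt 67 [ 0.55581126 -0.22883677  0.17714945]
top lid 2869 0.12746364394795173 ((0.5341188907623291, 0.16776704788208008), (0.2099233865737915, 0.1546664834022522), 17.968948364257812)
top blocktop 1362 0.1214672420631897 ((0.5429016351699829, -0.15011416375637054), (0.25137993693351746, 0.13027526438236237), 87.23008728027344)
[0.03391089 0.0285191  0.03510984 0.03242703 0.02950129]
scene drift 34 [ 0.52954663 -0.15430164  0.18594241]
scene bolt 117 [ 0.55871274 -0.23139279  0.17623551]
scene lid 2378 0.12682033542659948 ((0.534462034702301, 0.1662621945142746), (0.21105805039405823, 0.16168397665023804), 18.655302047729492)
scene blocktop 1888 0.12096062846375616 ((0.5417972207069397, -0.19056932628154755), (0.07788147777318954, 0.163040429353714), 19.975221633911133)

[[0.46147795 0.14263487 0.122     ]]
```

View pics/crop1.png

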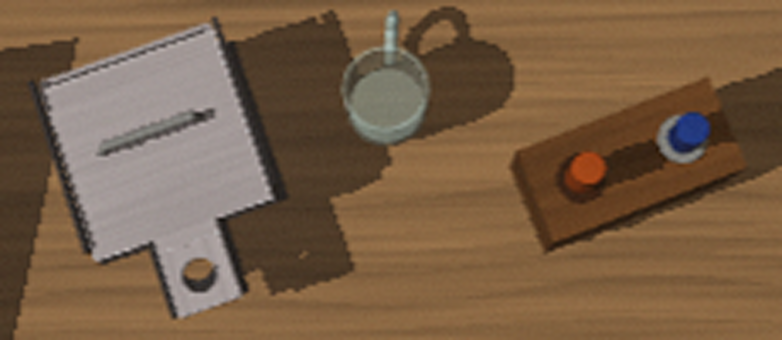

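```bash
python3 -m pendant '{"jaw":[1,1,1,1,1],"travel":[[0,0,0],[29,-37,0],[29,-37,0],[29,-37,0],[29,-37,0]],"yaw":[4.5,0,0,0,0]}' 40
python3 -m pendant '{"jaw":[1,1,1,1,1],"travel":[[29,-37,0],[29,-37,0],[29,-37,0],[29,-37,0],[29,-37,0]],"yaw":[0,0,0,0,0]}'
python3 -m pendant '{"jaw":[1,1,1,1,1],"travel":[[29,-37,0],[29,-37,0],[29,-37,0],[29,-37,0],[29,-37,0]],"yaw":[0,0,0,0,0]}'
python3 -m pendant '{"jaw":[1,1,1],"travel":[[29,-37,0],[0,0,0],[0,0,0]],"yaw":[0,0,0]}'
python3 - <<'E'
from h import *
s=status.state(); im,d=eyes.read_camera('wrist'); cv2.imwrite('pics/w1.png',im[:,:,::-1]); np.save('w1.npy',d)
import pickle; pickle.dump(s,open('w1.pkl','wb'))
E
```

```text
time: 0.6
position: [0.2893, -0.3489, 0.2447]
tool_rot: [0.987, 0.162, -0.0, -0.001]
contact_force: [0.5, -1.0, 0.7]
opening: 0.085
gripper_force: 0.0
time: 1.1
position: [0.3671, -0.1272, 0.2452]
tool_rot: [0.987, 0.163, 0.0, 0.0]
contact_force: [1.8, -0.3, 0.1]
opening: 0.0854
gripper_force: 0.0
time: 1.6
position: [0.445, 0.0948, 0.2452]
tool_rot: [0.987, 0.163, 0.0, 0.0]
contact_force: [0.6, -1.1, 0.7]
opening: 0.0855
gripper_force: 0.0
time: 1.9
position: [0.46, 0.138, 0.2446]
tool_rot: [0.986, 0.164, -0.001, 0.0]
contact_force: [-0.3, 0.6, 0.4]
opening: 0.0854
gripper_force: 0.0
```

View pics/w1.png

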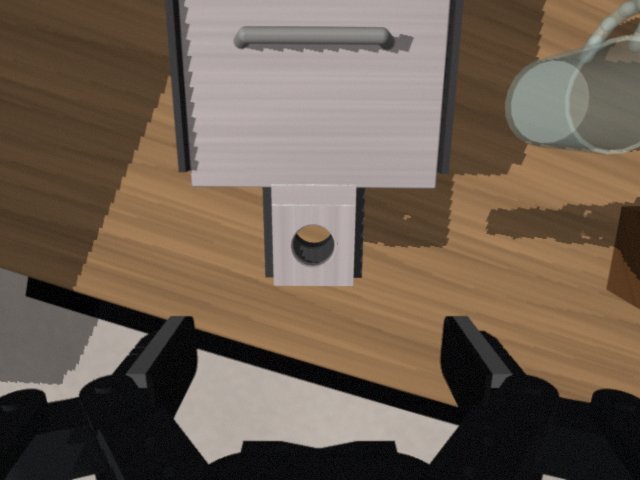

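```bash
python3 - <<'E'
from h import *
import pickle
s=pickle.load(open('w1.pkl','rb')); im=cv2.imread('pics/w1.png'); d=np.load('w1.npy')
cv2.imwrite('pics/w1c.png',cv2.resize(cv2.convertScaleAbs(im[170:295,250:380],alpha=1.5,beta=25),None,fx=4.8,fy=4.8,interpolation=cv2.INTER_NEAREST))
C=cloud('wrist',d,s)
g=im.max(2).astype(int)
print(onplane('wrist',[[313,246]],.128,s), s['position'])
q=C[:,:,2]
m=abs(q-.128)<.003
print(np.median(q[m]))
# lid edges directions: lid lateral edges via left/right boundary rows
for v in (120,140,160,178,215,230,262,275):
    u=np.where(m[v]&(np.arange(640)>150)&(np.arange(640)<480))[0]; print(v,u.min(),u.max(),onplane('wrist',[[u.min(),v],[u.max(),v]],.128,s)[:,:2])
E
```

```text
[[0.45756731 0.13982877 0.128     ]] [0.4599864  0.13803175 0.24462195]
0.12814687879746697
120 183 443 [[0.50406198 0.23332458]
 [0.5518501  0.0942246 ]]
140 185 441 [[0.49369806 0.22956085]
 [0.54134385 0.09089446]]
160 186 440 [[0.48288824 0.22626729]
 [0.53077375 0.08692294]]
178 191 435 [[0.47370137 0.22094869]
 [0.52024128 0.08553753]]
215 272 354 [[0.4679444  0.16934916]
 [0.48394757 0.12279966]]
230 272 354 [[0.45906577 0.16660571]
 [0.47523818 0.11956926]]
262 273 353 [[0.43968596 0.15997569]
 [0.45583218 0.11302711]]
275 273 352 [[0.43146883 0.15743692]
 [0.44756783 0.11063133]]
```

View pics/w1c.png

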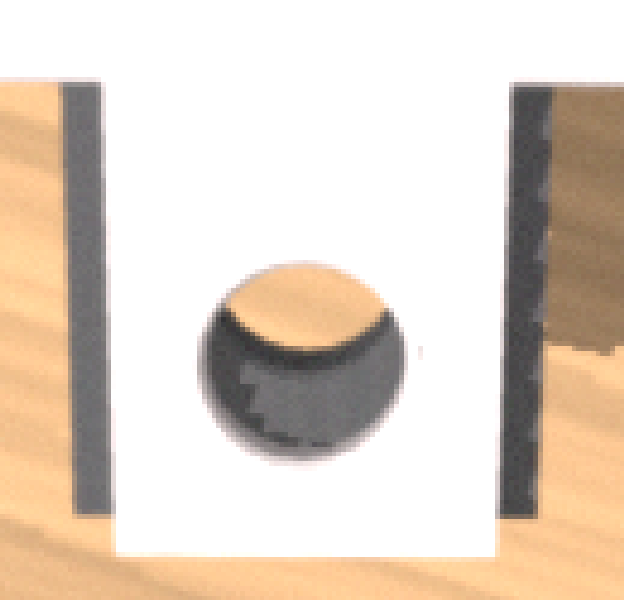

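```bash
python3 - <<'E'
from h import *
import pickle
s=pickle.load(open('w1.pkl','rb')); yaw=np.radians(18.3); ex=np.array([np.cos(yaw),np.sin(yaw)]); ey=np.array([-ex[1],ex[0]])
def f(c,z): return onplane('wrist',[[250-.4+c[0]/4.8,170-.4+c[1]/4.8]],z,s)[0,:2]
def g(c,z): p=f(c,z); return p.round(4),(p@ex).round(4),(p@ey).round(4)
for n,c,z in [('lidC',(304,362),.128),('lid+x',(304,262),.128),('lid-x',(304,463),.128),('lid+y',(200,362),.128),('lid-y',(408,362),.128),('lug-x top',(308,371),.122),('lug-x bot',(308,350),.11),
 ('lugendL',(95,516),.122),('lugendR',(520,518),.122),('lugL',(70,400),.122),('lugR',(543,400),.122),('tongueend',(305,556),.128)]: print(n,g(c,z))
print(R.from_quat(s['tool_rot']).as_matrix())
E
```

```text
lidC (array([0.4581, 0.1401]), np.float64(0.479), np.float64(-0.0109))
lid+x (array([0.4706, 0.1443]), np.float64(0.4921), np.float64(-0.0108))
lid-x (array([0.4452, 0.1357]), np.float64(0.4653), np.float64(-0.011))
lid+y (array([0.4538, 0.1526]), np.float64(0.4788), np.float64(0.0024))
lid-y (array([0.4625, 0.1275]), np.float64(0.4791), np.float64(-0.0241))
lug-x top (array([0.4555, 0.1387]), np.float64(0.476), np.float64(-0.0113))
lug-x bot (array([0.4549, 0.1386]), np.float64(0.4754), np.float64(-0.0112))
lugendL (array([0.427 , 0.1591]), np.float64(0.4554), np.float64(0.017))
lugendR (array([0.4452, 0.1052]), np.float64(0.4558), np.float64(-0.0399))
lugL (array([0.4415, 0.167 ]), np.float64(0.4716), np.float64(0.02))
lugR (array([0.4617, 0.1082]), np.float64(0.4724), np.float64(-0.0423))
tongueend (array([0.433 , 0.1314]), np.float64(0.4524), np.float64(-0.0112))
[[ 9.45953270e-01  3.24299188e-01 -1.56457248e-03]
 [ 3.24298958e-01 -9.45954556e-01 -4.05708080e-04]
 [-1.61158527e-03 -1.23608340e-04 -9.99998694e-01]]
```

```bash
python3 -m pendant '{"jaw":[1,1,1,1,1],"travel":[[-4,42,0],[-4,42,0],[-4,42,0],[-4,42,0],[-4,42,0]],"yaw":[0,0,0,0,0]}' 
python3 -m pendant '{"jaw":[1,1,1,1],"travel":[[-4,42,0],[-4,42,0],[0,0,0],[0,0,0]],"yaw":[0,0,0,0]}'
cat > m.py <<'E'
from h import *
s=status.state(); im,d=eyes.read_camera('wrist'); 
C=cloud('wrist',d,s); z=C[...,2]
hsv=cv2.cvtColor(im,cv2.COLOR_RGB2HSV).astype(int);H,S,V=hsv[...,0],hsv[...,1],hsv[...,2]
M=R.from_quat(s['tool_rot']).as_matrix()
for n,m,zt in [('drift',(H<12)&(S>180)&(V>80),.188),('bolt',(H>105)&(H<125)&(S>130)&(V>60),.178)]:
    m=m&(abs(z-zt)<.004)
    if m.sum()<30: continue
    q=C[m]; (c,rad)=cv2.minEnclosingCircle(q[:,:2].astype(np.float32)); u=np.argwhere(m)[:,::-1]
    print(n,m.sum(),q.mean(0),'circ',c,rad,'tool mm',(M.T@(q.mean(0)-s['position'])*1000).round(1))
cv2.imwrite('pics/w_last.png',im[:,:,::-1])
print(s['position'])
E
python3 m.py
```

```text
time: 2.45
position: [0.5083, -0.0716, 0.2455]
tool_rot: [0.987, 0.161, 0.0, 0.0]
contact_force: [0.5, -0.0, 0.3]
opening: 0.0857
gripper_force: 0.0
time: 2.85
position: [0.5273, -0.1524, 0.245]
tool_rot: [0.987, 0.161, -0.0, -0.0]
contact_force: [-0.4, 0.3, 0.7]
opening: 0.0857
gripper_force: 0.0
drift 1854 [ 0.52681293 -0.15130143  0.18807619] circ (0.5261125564575195, -0.15168938040733337) 0.01243517454713583 tool mm [-0.1 -1.1 56.9]
bolt 1763 [ 0.55565488 -0.2293762   0.17800748] circ (0.5551894307136536, -0.23015755414962769) 0.012356668710708618 tool mm [ 2.5 82.1 66.9]
[ 0.52731054 -0.15238111  0.24496248]
```

```bash
python3 -m pendant '{"jaw":[1,1,1,1,1],"travel":[[-0.5,-1,30],[0,0,30],[0,0,21],[0,0,10],[0,0,0]],"yaw":[0,0,0,0,0]}' 60
python3 -m pendant '{"jaw":[0,0,0,0,0],"travel":[[0,0,0],[0,0,0],[0,0,0],[0,0,0],[0,0,0]],"yaw":[0,0,0,0,0]}'
python3 -m pendant '{"jaw":[0,0,0],"travel":[[0,0,0],[0,0,0],[0,0,0]],"yaw":[0,0,0]}'
```

```text
time: 3.4
position: [0.5266, -0.1483, 0.1531]
tool_rot: [0.987, 0.163, -0.001, -0.001]
contact_force: [0.1, 0.2, 0.2]
opening: 0.0848
gripper_force: 0.0
time: 3.9
position: [0.5282, -0.1498, 0.1552]
tool_rot: [0.987, 0.163, 0.001, 0.0]
contact_force: [0.1, 0.5, 3.1]
opening: 0.0238
gripper_force: 58.5
time: 4.2
position: [0.5282, -0.1498, 0.1551]
tool_rot: [0.987, 0.163, 0.0, 0.0]
contact_force: [-1.4, -0.0, 6.4]
opening: 0.0237
gripper_force: 58.5
```

```bash
python3 -m pendant '{"jaw":[0,0,0,0,0],"travel":[[0,0,-20],[0,0,-40],[0,0,-40],[0,0,-30],[0,0,0]],"yaw":[0,0,0,0,0]}' 
python3 -m pendant '{"jaw":[0,0,0,0,0],"travel":[[4.7,-42.4,0],[4.7,-42.4,0],[4.7,-42.4,0],[4.7,-42.4,0],[4.7,-42.4,0]],"yaw":[0,0,0,0,0]}' 
python3 -m pendant '{"jaw":[0,0,0,0,0],"travel":[[4.7,-42.4,0],[4.7,-42.4,0],[0,0,0],[0,0,0],[0,0,0]],"yaw":[0,0,0,0,0]}' 
python3 m.py; python3 -c "
import cv2;im=cv2.imread('pics/w_last.png');cv2.imwrite('pics/w2.png',im)"
```

```text
time: 4.7
position: [0.5298, -0.1506, 0.2893]
tool_rot: [0.987, 0.163, 0.003, 0.003]
contact_force: [0.5, -0.0, -0.8]
opening: 0.0239
gripper_force: 60.0
time: 5.2
position: [0.4804, 0.0603, 0.2826]
tool_rot: [0.987, 0.163, -0.001, -0.0]
contact_force: [1.3, 0.4, -0.8]
opening: 0.0235
gripper_force: 59.9
time: 5.7
position: [0.4633, 0.1413, 0.2834]
tool_rot: [0.987, 0.163, -0.001, 0.0]
contact_force: [0.0, 0.1, -2.1]
opening: 0.0237
gripper_force: 60.0
[0.46330204 0.14131293 0.28337862]
```

View pics/w2.png

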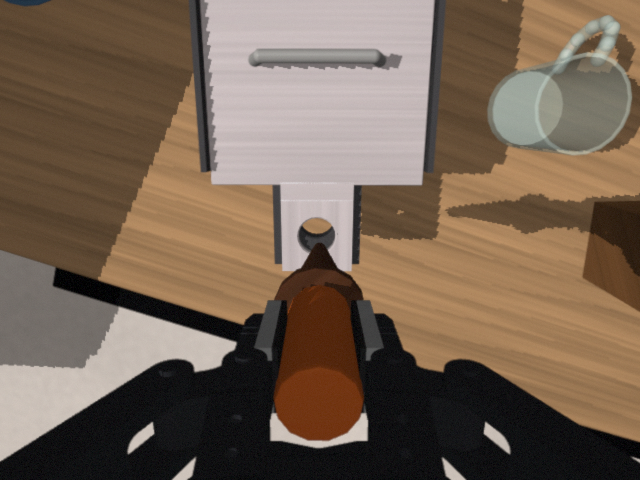

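```bash
python3 - <<'E'
from h import *
ex=np.array([.9494,.3140]);ey=np.array([-.314,.9494])
s=status.state()
for n,uv,z in [('tip',(319,245),.166+.0035),('collar',(319,290),.25),('lid',(316.5,234.5),.128)]:
    p=onplane('wrist',[uv],z,s)[0,:2];print(n,p,p@ex,p@ey)
p=s['position'][:2];print('tcp',p,p@ex,p@ey,s['position'])
im=cv2.imread('pics/w2.png');cv2.imwrite('pics/w2c.png',cv2.resize(cv2.convertScaleAbs(im[190:320,250:390],alpha=1.5,beta=25),None,fx=4.5,fy=4.5,interpolation=cv2.INTER_NEAREST))
E
```

```text
tip [0.46366484 0.13977714] 0.48409341835881947 -0.012886343957387372
collar [0.4674149  0.14114562] 0.4880834293899561 -0.012764627295089708
lid [0.45887879 0.13996474] 0.47960845372830635 -0.011205416310017632
tcp [0.46352606 0.14100819] 0.48434821347149337 -0.011674011559996806 [0.46352606 0.14100819 0.28357677]
```

View pics/w2c.png

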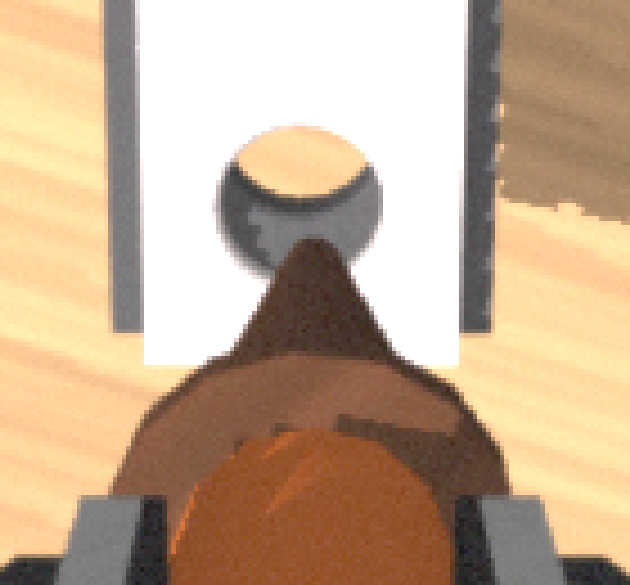

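```bash
python3 -m pendant '{"jaw":[0,0,0,0],"travel":[[2.4,-1.8,0],[0,0,15],[0,0,15],[0,0,0]],"yaw":[0,0,0,0]}' 100
python3 - <<'E'
from h import *
s=status.state(); im,d=eyes.read_camera('wrist');cv2.imwrite('pics/w3.png',im[:,:,::-1])
print(s['position'])
cv2.imwrite('pics/w3c.png',cv2.resize(cv2.convertScaleAbs(im[170:320,250:390,::-1],alpha=1.5,beta=25),None,fx=4,fy=4,interpolation=cv2.INTER_NEAREST))
E
```

```text
time: 6.15
position: [0.4642, 0.1437, 0.2522]
tool_rot: [0.987, 0.162, -0.002, -0.0]
contact_force: [-0.1, -0.0, -1.2]
opening: 0.0231
gripper_force: 98.0
[0.46420212 0.14365041 0.25215774]
```

View pics/w3c.png

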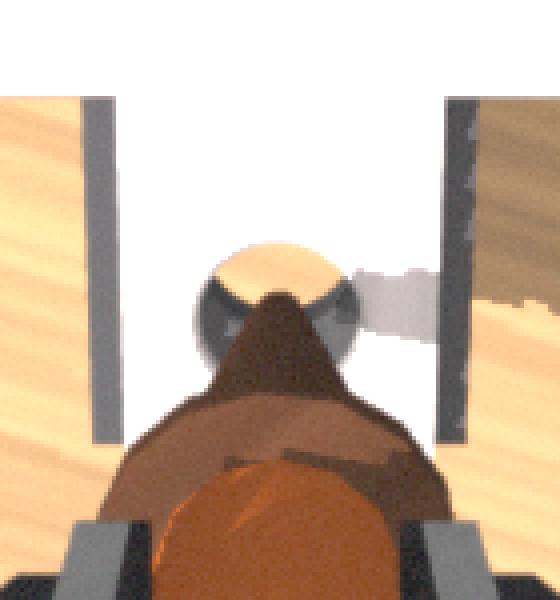

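```bash
python3 - <<'E'
from h import *
ex=np.array([.9494,.3140]);ey=np.array([-.314,.9494])
s=status.state()
for n,uv,z in [('tip+x',(319.9,242.4),.135),('lid+x',(319.7,230.2),.128),('lidL',(298.7,249),.128),('lidR',(340.2,249),.128),('lug-x',(319.7,246.5),.122)]:
    p=onplane('wrist',[uv],z,s)[0,:2];print(n,p@ex,p@ey)
p=s['position'][:2];print('tcp',p@ex,p@ey)
E
```

```text
tip+x 0.4864481375401873 -0.01112871990637006
lid+x 0.49240703366387734 -0.010972519406840443
lidL 0.47995931370324507 0.002300506584983632
lidR 0.4801544496669117 -0.024124406374645392
lug-x 0.4799272117206172 -0.011085118554801697
tcp 0.48643997213654466 -0.009433689901153685
```

```bash
python3 -m pendant '{"jaw":[0,0,0,0,0],"travel":[[1.5,0,8],[0,0,10],[0,0,12],[0,0,12],[0,0,0]],"yaw":[0,0,0,0,0]}' 100
```

```text
time: 6.7
position: [0.465, 0.1448, 0.2096]
tool_rot: [0.987, 0.163, -0.002, -0.0]
contact_force: [-0.9, -1.5, -3.8]
opening: 0.023
gripper_force: 98.1
```

```bash
python3 -m pendant '{"jaw":[0,0,0],"travel":[[1,0,8],[1,0,8],[0,0,0]],"yaw":[0,0,0]}' 100
python3 -m pendant '{"jaw":[0,0,0],"travel":[[1,0,8],[1,0,8],[0,0,0]],"yaw":[0,0,0]}' 100
```

```text
time: 7.0
position: [0.4674, 0.1453, 0.195]
tool_rot: [0.987, 0.163, -0.002, 0.0]
contact_force: [-3.1, -3.3, -2.5]
opening: 0.0229
gripper_force: 98.2
time: 7.3
position: [0.4699, 0.146, 0.1795]
tool_rot: [0.987, 0.163, -0.001, 0.0]
contact_force: [-2.4, -3.1, -3.5]
opening: 0.023
gripper_force: 98.2
```

```bash
python3 -m pendant '{"jaw":[0,0,0],"travel":[[0.3,0,7],[0,0,6],[0,0,0]],"yaw":[0,0,0]}' 100
python3 -m pendant '{"jaw":[0,0,0],"travel":[[0,0,4],[0,0,2],[0,0,0]],"yaw":[0,0,0]}' 100
```

```text
time: 7.6
position: [0.4706, 0.1462, 0.167]
tool_rot: [0.987, 0.163, -0.0, 0.0]
contact_force: [-1.4, -3.4, -4.4]
opening: 0.0233
gripper_force: 98.2
time: 7.9
position: [0.4708, 0.1461, 0.1616]
tool_rot: [0.987, 0.163, 0.0, 0.0]
contact_force: [-4.0, -4.3, -0.9]
opening: 0.0236
gripper_force: 98.2
```

```bash
python3 -m pendant '{"jaw":[0,0,0,0],"travel":[[0,0,1.5],[0,0,1],[0,0,0],[0,0,0]],"yaw":[0,0,0,0]}' 100
python3 - <<'E'
from h import *
s=status.state(); im,d=eyes.read_camera('wrist');cv2.imwrite('pics/w4.png',im[:,:,::-1])
C=cloud('wrist',d,s)
ex=np.array([.9494,.3140]);ey=np.array([-.314,.9494])
im=im.astype(int); hs=cv2.cvtColor(im.astype(np.uint8),cv2.COLOR_RGB2HSV)
# collar: depth at z between; lid front edge/tongue step
for u in (300,318,335):
    print(u,[(v,round(float(C[v,u,2]),4)) for v in range(190,330,10)])
# lid -x main edge (z .128) along column 230
for u in (235,390):
  col=C[:,u,2]; v=np.where(abs(col-.128)<.003)[0].max(); p=onplane('wrist',[[u,v+.5]],.128,s)[0,:2]; print('lid -x edge',p@ex,p@ey)
import pickle
s1=pickle.load(open('w1.pkl','rb')); C1=cloud('wrist',np.load('w1.npy'),s1)
for u in (220,410):
  col=C1[:,u,2]; v=np.where(abs(col-.128)<.003)[0].max(); p=onplane('wrist',[[u,v+.5]],.128,s1)[0,:2]; print('lid -x edge before',p@ex,p@ey)
E
```

```text
time: 8.3
position: [0.471, 0.1462, 0.1612]
tool_rot: [0.987, 0.163, 0.0, 0.0]
contact_force: [-8.8, -5.2, 14.2]
opening: 0.023
gripper_force: 99.8
300 [(190, 0.1282), (200, 0.1283), (210, 0.1281), (220, 0.1274), (230, 0.1284), (240, 0.1282), (250, 0.1286), (260, 0.1276), (270, 0.131), (280, 0.1338), (290, 0.1345), (300, 0.1446), (310, 0.1542), (320, 0.1622)]
318 [(190, 0.1281), (200, 0.1269), (210, 0.1297), (220, 0.1285), (230, 0.1291), (240, 0.1294), (250, 0.1283), (260, 0.1293), (270, 0.1339), (280, 0.1344), (290, 0.1407), (300, 0.1519), (310, 0.1598), (320, 0.1666)]
335 [(190, 0.1285), (200, 0.1282), (210, 0.1283), (220, 0.1277), (230, 0.1289), (240, 0.1267), (250, 0.1288), (260, 0.1285), (270, 0.1332), (280, 0.1341), (290, 0.1364), (300, 0.1476), (310, 0.1557), (320, 0.1643)]
lid -x edge 0.524888198645951 0.023550580856077027
lid -x edge 0.5254348721389979 -0.03830825448899748
lid -x edge before 0.5142688405391163 0.044207192190591306
lid -x edge before 0.5149888389780393 -0.06784022002889992
```

View pics/w4.png

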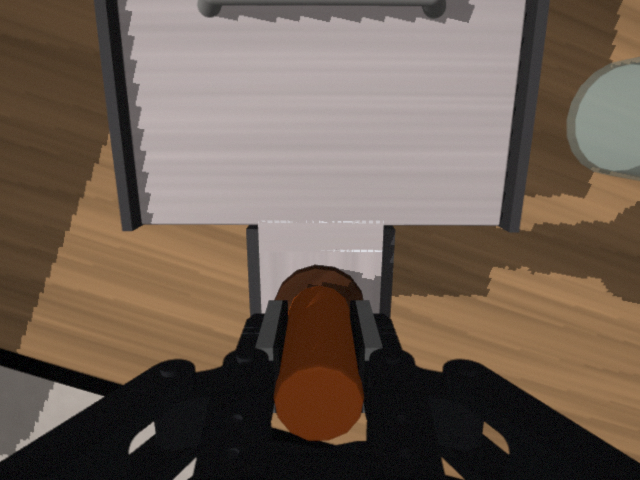

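```bash
python3 -m pendant '{"jaw":[0,0,0,0,0],"travel":[[-0.5,0,-5],[0,0,-10],[0,0,-20],[0,0,-40],[0,0,-48]],"yaw":[0,0,0,0,0]}' 100
python3 -m pendant '{"jaw":[0,0,0],"travel":[[0,0,-5],[0,0,0],[0,0,0]],"yaw":[0,0,0]}'
python3 - <<'E'
from h import *
q=[]
s=status.state(); im,d=eyes.read_camera('wrist');cv2.imwrite('pics/w5.png',im[:,:,::-1])
M=R.from_quat(s['tool_rot']).as_matrix(); C=cloud('wrist',d,s)
ex=np.array([.9494,.3140]);ey=np.array([-.314,.9494])
for u in (225,405):
  col=C[:,u,2]; v=np.where(abs(col-.128)<.003)[0].max(); p=onplane('wrist',[[u,v+.5]],.128,s)[0,:2]; print('lid -x edge',p@ex,p@ey)
print(s['position'],M.T@(np.array([.5282,-.1498,.155])-s['position'])*1000)
E
```

```text
time: 8.85
position: [0.4698, 0.1468, 0.2827]
tool_rot: [0.987, 0.163, -0.0, -0.001]
contact_force: [-0.0, -0.4, -1.3]
opening: 0.0228
gripper_force: 98.3
time: 9.15
position: [0.4699, 0.1465, 0.2862]
tool_rot: [0.987, 0.163, -0.0, -0.0]
contact_force: [-0.2, 0.1, -2.0]
opening: 0.0227
gripper_force: 98.3
lid -x edge 0.5246601444619239 0.055262922120992125
lid -x edge 0.5250697483998069 -0.06838586868481629
[0.46990111 0.14651545 0.28618823] [-40.055727   299.40611954 131.00943013]
```

```bash
python3 -m pendant '{"jaw":[0,0,0,0,0],"travel":[[-5.7,42.8,0],[-5.7,42.8,0],[-5.7,42.8,0],[-5.7,42.8,0],[-5.7,42.8,0]],"yaw":[0,0,0,0,0]}'
python3 -m pendant '{"jaw":[0,0,0,0,0],"travel":[[-5.7,42.8,0],[-5.7,42.8,0],[0,0,0],[0,0,20],[0,0,0]],"yaw":[0,0,0,0,0]}'
python3 - <<'E'
from h import *
s=status.state(); im,d=eyes.read_camera('wrist');cv2.imwrite('pics/w6.png',im[:,:,::-1])
M=R.from_quat(s['tool_rot']).as_matrix()
print(M.T@(np.array([.5282,-.1498,.155])-s['position'])*1000)
cv2.imwrite('pics/w6c.png',cv2.resize(cv2.convertScaleAbs(im[150:330,220:420,::-1],alpha=1.8,beta=25),None,fx=3.3,fy=3.3,interpolation=cv2.INTER_NEAREST))
E
```

```text
time: 9.7
position: [0.5113, -0.0668, 0.2849]
tool_rot: [0.987, 0.163, -0.001, -0.001]
contact_force: [0.4, 0.6, -0.9]
opening: 0.0227
gripper_force: 98.5
time: 10.2
position: [0.5266, -0.149, 0.2625]
tool_rot: [0.987, 0.163, -0.003, -0.003]
contact_force: [-0.8, 0.5, -1.0]
opening: 0.023
gripper_force: 98.7
[  1.80339843   1.89114357 107.5006612 ]
```

View pics/w6c.png

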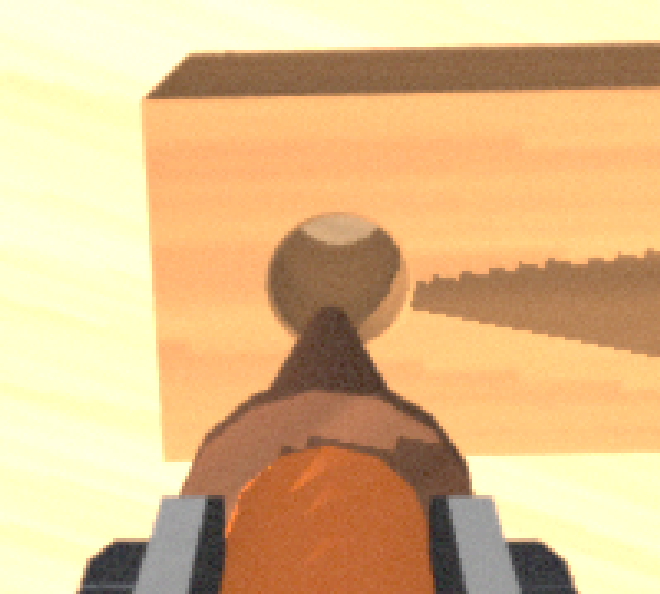

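```bash
python3 - <<'E'
from h import *
s=status.state(); M=R.from_quat(s['tool_rot']).as_matrix()
f=lambda c,z:(M.T@(onplane('wrist',[[219.6+c[0]/3.3,149.6+c[1]/3.3]],z,s)[0]-s['position'])*1000).round(1)
zt=s['position'][2]-.117; print(zt)
print('tip+x',f((333,308),zt),'hole+x',f((338,212),.122),'L',f((267,285),.122),'R',f((410,285),.122),s['position'])
E
```

```text
0.1470716853366083
tip+x [  0.3   2.1 117. ] hole+x [ 13.2   3.2 142. ] L [ -2.  -11.2 142.1] R [ -2.   17.9 142. ] [ 0.52721914 -0.14903127  0.26407169]
```

```bash
python3 -m pendant '{"jaw":[0,0,0,0,0],"travel":[[2.2,1.4,0],[0,0,20],[0,0,20],[0,0,0],[0,0,0]],"yaw":[0,0,0,0,0]}'
python3 -m pendant '{"jaw":[0,0,0,0,0],"travel":[[0,0,15],[0,0,15],[0,0,15],[0,0,0],[0,0,0]],"yaw":[0,0,0,0,0]}'
```

```text
time: 10.75
position: [0.5315, -0.1505, 0.2275]
tool_rot: [0.987, 0.163, 0.0, 0.0]
contact_force: [0.8, -0.4, -1.3]
opening: 0.0231
gripper_force: 98.7
time: 11.25
position: [0.5308, -0.1507, 0.181]
tool_rot: [0.987, 0.163, -0.001, -0.001]
contact_force: [-0.7, 0.5, -1.7]
opening: 0.023
gripper_force: 98.7
```

```bash
python3 -m pendant '{"jaw":[0,0,0,0,0],"travel":[[0,0,10],[0,0,8],[0,0,5],[0,0,0],[0,0,0]],"yaw":[0,0,0,0,0]}'
python3 -m pendant '{"jaw":[0,0,0,0,0],"travel":[[0,0,1],[0,0,1],[0,0,1],[0,0,0],[0,0,0]],"yaw":[0,0,0,0,0]}'
```

```text
time: 11.75
position: [0.5305, -0.1506, 0.1583]
tool_rot: [0.987, 0.163, -0.001, -0.001]
contact_force: [-3.8, 1.3, -3.3]
opening: 0.0229
gripper_force: 98.7
time: 12.25
position: [0.5306, -0.1508, 0.1562]
tool_rot: [0.987, 0.163, -0.001, -0.0]
contact_force: [-7.4, 1.0, 2.0]
opening: 0.023
gripper_force: 98.7
```

```bash
python3 -m pendant '{"jaw":[0,0,1,1,1],"travel":[[-1,0,0.5],[0,0,0],[0,0,0],[0,0,0],[0,0,0]],"yaw":[0,0,0,0,0]}' 60
python3 -m pendant '{"jaw":[1,1,1,1,1],"travel":[[0,0,0],[0,0,-30],[0,0,-30],[0,0,-30],[0,0,0]],"yaw":[0,0,0,0,0]}'
python3 m.py
```

```text
time: 12.75
position: [0.5313, -0.1517, 0.1562]
tool_rot: [0.987, 0.163, 0.001, 0.001]
contact_force: [0.0, 1.1, 0.7]
opening: 0.0663
gripper_force: 0.0
time: 13.25
position: [0.5329, -0.1525, 0.2506]
tool_rot: [0.987, 0.163, 0.004, 0.003]
contact_force: [0.1, -0.2, 0.7]
opening: 0.0859
gripper_force: 0.0
drift 1779 [ 0.5284372  -0.15225911  0.18812174] circ (0.5280320644378662, -0.15277798473834991) 0.012540148571133614 tool mm [-4.6 -2.1 62.4]
bolt 1607 [ 0.55560387 -0.22943873  0.17802947] circ (0.5552524328231812, -0.2302718609571457) 0.01217456441372633 tool mm [-3.7 79.6 73. ]
[ 0.53290272 -0.15251827  0.25055243]
```

```bash
python3 -m pendant '{"jaw":[1,1,1,1,1],"travel":[[-2,40,0],[-2,40,0],[0,0,0],[0,0,30],[0,0,0]],"yaw":[0,0,0,0,0]}' 60
python3 m.py
```

```text
time: 13.8
position: [0.5495, -0.2265, 0.21]
tool_rot: [0.987, 0.163, -0.003, -0.003]
contact_force: [-0.6, 0.7, -0.7]
opening: 0.0853
gripper_force: 0.0
drift 2726 [ 0.52882125 -0.15322608  0.18804699] circ (0.528058648109436, -0.15240533649921417) 0.012914388440549374 tool mm [  4.  -75.9  22.6]
bolt 2530 [ 0.5560595  -0.23051494  0.17805912] circ (0.5553614497184753, -0.2308593988418579) 0.012409220449626446 tool mm [ 5.1  6.2 31.9]
[ 0.5494987  -0.22648807  0.21004987]
```

```bash
python3 -m pendant '{"jaw":[1,1,1],"travel":[[0,0,0],[0,0,0],[0,0,0]],"yaw":[0,0,0]}' 60
python3 m.py
```

```text
time: 14.15
position: [0.5527, -0.2282, 0.2165]
tool_rot: [0.987, 0.163, 0.001, 0.001]
contact_force: [1.2, 0.8, -0.8]
opening: 0.0852
gripper_force: 0.0
drift 2532 [ 0.52884647 -0.1532926   0.1880921 ] circ (0.5278006196022034, -0.1530931144952774) 0.012723883613944054 tool mm [  1.5 -78.7  28.3]
bolt 2332 [ 0.55607047 -0.23056138  0.17804489] circ (0.555361807346344, -0.23067308962345123) 0.012414626777172089 tool mm [ 2.4  3.2 38.5]
[ 0.55273797 -0.22823488  0.21652425]
```

```bash
python3 -m pendant '{"jaw":[1,1,1,1,1],"travel":[[2,3,10],[0,0,25],[0,0,25],[0,0,6],[0,0,0]],"yaw":[0,0,0,0,0]}' 60
python3 -m pendant '{"jaw":[0,0,0,0,0],"travel":[[0,0,0],[0,0,0],[0,0,0],[0,0,0],[0,0,0]],"yaw":[0,0,0,0,0]}'
python3 -m pendant '{"jaw":[0,0,0],"travel":[[0,0,0],[0,0,0],[0,0,0]],"yaw":[0,0,0]}' 80
```

```text
time: 14.7
position: [0.5543, -0.23, 0.1479]
tool_rot: [0.987, 0.163, -0.001, -0.001]
contact_force: [-0.0, 0.0, -0.8]
opening: 0.0857
gripper_force: 0.0
time: 15.2
position: [0.5555, -0.2306, 0.1502]
tool_rot: [0.987, 0.163, 0.001, 0.0]
contact_force: [-0.9, 0.6, 3.9]
opening: 0.0237
gripper_force: 58.6
time: 15.5
position: [0.5555, -0.2307, 0.1503]
tool_rot: [0.987, 0.163, 0.0, 0.0]
contact_force: [-1.0, 0.9, 7.2]
opening: 0.0229
gripper_force: 78.0
```

```bash
python3 -m pendant '{"jaw":[0,0,0,0,0],"travel":[[0,0,-20],[0,0,-40],[0,0,-40],[0,0,-30],[0,0,0]],"yaw":[0,0,0,0,0]}' 
python3 -m pendant '{"jaw":[0,0,0,0,0],"travel":[[4.2,-42.5,0],[4.2,-42.5,0],[4.2,-42.5,0],[4.2,-42.5,0],[4.2,-42.5,0]],"yaw":[0,0,0,0,0]}' 
python3 -m pendant '{"jaw":[0,0,0,0,0],"travel":[[4.2,-42.5,0],[4.2,-42.5,0],[4.2,-42.5,0],[4.2,-42.5,0],[0,0,0]],"yaw":[0,0,0,0,0]}' 
python3 -m pendant '{"jaw":[0,0,0,0,0],"travel":[[0,0,20],[0,0,20],[0,0,10],[0,0,0],[0,0,0]],"yaw":[0,0,0,0,0]}' 
python3 - <<'E'
from h import *
s=status.state(); im,d=eyes.read_camera('wrist');cv2.imwrite('pics/w7.png',im[:,:,::-1])
M=R.from_quat(s['tool_rot']).as_matrix()
print(s['position'],M.T@(np.array([.468,.1438,.156])-s['position'])*1000)
C=cloud('wrist',d,s)
# lid hole: depth-valid below lid inside tongue
P=(C-s['position'])@M*1000
hole=(C[...,2]<.124)&(abs(P[...,0])<16)&(abs(P[...,1])<20)
ys,xs=np.where(hole); 
if len(ys): print(len(ys),xs.min(),xs.max(),ys.min(),ys.max())
ex=np.array([.9494,.3140]);ey=np.array([-.314,.9494])
for u in (225,405):
  col=C[:,u,2]; v=np.where(abs(col-.128)<.003)[0].max(); p=onplane('wrist',[[u,v+.5]],.128,s)[0,:2]; print('lid -x edge',p@ex,p@ey)
E
```

```text
time: 16.0
position: [0.557, -0.2317, 0.2843]
tool_rot: [0.987, 0.163, 0.003, 0.003]
contact_force: [1.1, 0.1, -2.8]
opening: 0.0236
gripper_force: 79.6
time: 16.5
position: [0.5049, -0.0207, 0.2768]
tool_rot: [0.987, 0.163, -0.002, -0.001]
contact_force: [0.3, 0.6, -2.5]
opening: 0.0234
gripper_force: 79.7
time: 17.0
position: [0.4652, 0.1482, 0.2771]
tool_rot: [0.986, 0.166, -0.002, -0.001]
contact_force: [0.2, -1.1, -2.8]
opening: 0.0233
gripper_force: 79.8
time: 17.5
position: [0.468, 0.1435, 0.2291]
tool_rot: [0.987, 0.163, -0.0, -0.0]
contact_force: [0.8, -0.7, -2.4]
opening: 0.0231
gripper_force: 79.8
[0.46797851 0.14348039 0.22912537] [ 0.17385931 -0.2872639  73.12529776]
186 295 339 230 261
lid -x edge 0.5245343342091702 0.04041817322284546
lid -x edge 0.5253367021753091 -0.05918876170116366
```

```bash
python3 - <<'E'
from h import *
s=status.state(); im,d=eyes.read_camera('wrist')
M=R.from_quat(s['tool_rot']).as_matrix(); C=cloud('wrist',d,s)
t=lambda uv,z:((onplane('wrist',uv,z,s)-s['position'])@M*1000).round(1)[:,:2]
P=(C-s['position'])@M*1000
hole=(C[...,2]<.124)&(abs(P[...,0])<18)&(abs(P[...,1])<18)&(C[...,2]>0)
ys,xs=np.where(hole); print('hole L/R/top',t([[xs.min()-.5,ys.mean()],[xs.max()+.5,ys.mean()],[317,ys.min()-.5]],.128))
f=(C[...,2]>.150)&(C[...,2]<.172)&(abs(P[...,0])<25)&(abs(P[...,1])<25)
ys,xs=np.where(f); v=ys.min(); print('foot',v,len(ys))
for vv in range(v,v+26,3):
    x=xs[ys==vv]; print(vv,x.min(),x.max(),np.median(C[vv,x,2]).round(4),P[vv,x.min(),:2].round(1),P[vv,x.max(),:2].round(1),P[vv,int(x.mean()),:2].round(1))
E
```

```text
hole L/R/top [[  5.4 -16.9]
 [  5.4  12.4]
 [ 13.8   0. ]]
foot 251 304
251 312 324 0.1605 [ 9.5 -2.4] [9.8 3.6] [9.8 0.6]
254 306 330 0.1649 [ 8.4 -5.3] [7.9 6.7] [10.2  0.7]
257 302 334 0.1684 [ 6.8 -7.3] [6.8 8.6] [10.   0.7]
260 301 336 0.1675 [ 5.1 -7.9] [5.1 9.7] [10.1  1.1]
263 299 337 0.1675 [ 3.7 -8.9] [ 4.3 10.1] [18.5 -0.1]
266 297 339 0.1662 [ 1.9 -9.9] [ 2.5 11.1] [17.8  0.7]Traceback (most recent call last):
  File "<stdin>", line 11, in <module>
    return umr_minimum(a, axis, None, out, keepdims, initial, where)
ValueError: zero-size array to reduction operation minimum which has no identity
```

```bash
python3 -m pendant '{"jaw":[0,0,0,0,0],"travel":[[0.6,0,15],[0,0,12],[0,0,6],[0,0,0],[0,0,0]],"yaw":[0,0,0,0,0]}' 
python3 -m pendant '{"jaw":[0,0,0,0],"travel":[[0,0,5],[0,0,5],[0,0,0],[0,0,0]],"yaw":[0,0,0,0]}'
```

```text
time: 18.1
position: [0.4686, 0.1441, 0.1965]
tool_rot: [0.987, 0.163, 0.0, 0.0]
contact_force: [-0.8, 0.0, -3.3]
opening: 0.0234
gripper_force: 79.8
time: 18.5
position: [0.4683, 0.1441, 0.1861]
tool_rot: [0.987, 0.163, -0.0, -0.0]
contact_force: [0.8, -0.4, -3.1]
opening: 0.0232
gripper_force: 79.8
```

```bash
python3 -m pendant '{"jaw":[0,0,0,0,0],"travel":[[0,0,8],[0,0,8],[0,0,8],[0,0,3],[0,0,0]],"yaw":[0,0,0,0,0]}' 
python3 -m pendant '{"jaw":[0,0,0,0],"travel":[[0,0,1],[0,0,1.5],[0,0,0],[0,0,0]],"yaw":[0,0,0,0]}'
```

```text
time: 19.0
position: [0.4679, 0.144, 0.1584]
tool_rot: [0.987, 0.163, -0.001, -0.0]
contact_force: [0.7, -0.6, -2.7]
opening: 0.0232
gripper_force: 79.8
time: 19.4
position: [0.4685, 0.1441, 0.1569]
tool_rot: [0.987, 0.163, 0.0, 0.0]
contact_force: [-0.3, -0.6, -3.0]
opening: 0.0231
gripper_force: 79.8
```

Seated to within about a millimetre; lower slightly more, release, retreat and check.

```bash
python3 -m pendant '{"jaw":[0,0,1,1,1],"travel":[[0,0,0.8],[0,0,0],[0,0,0],[0,0,0],[0,0,0]],"yaw":[0,0,0,0,0]}' 
python3 -m pendant '{"jaw":[1,1,1,1,1],"travel":[[0,0,0],[0,0,-30],[0,0,-30],[0,0,-30],[0,0,0]],"yaw":[0,0,0,0,0]}'
python3 -m pendant '{"jaw":[1,1,1],"travel":[[0,0,0],[0,0,0],[0,0,0]],"yaw":[0,0,0]}'
python3 - <<'E'
from h import *
for c in ('wrist','scene','top'):
    s=status.state(); im,d=eyes.read_camera(c); C=cloud(c,d,s); z=C[...,2]
    hsv=cv2.cvtColor(im,cv2.COLOR_RGB2HSV).astype(int);H,S,V=hsv[...,0],hsv[...,1],hsv[...,2]
    for n,m in [('drift',(H<12)&(S>180)&(V>80)),('bolt',(H>105)&(H<125)&(S>130)&(V>60))]:
        m=m&(z>.165)&(z<.2)&(C[...,0]<.8)&(abs(C[...,1])<.5)
        if m.sum()<20: continue
        q=C[m]; zt=np.percentile(q[:,2],90); q=q[q[:,2]>zt-.006]; print(c,n,len(q),q.mean(0),zt)
    if c=='wrist':
        ex=np.array([.9494,.3140])
        for u in (225,405):
            col=C[:,u,2]; v=np.where(abs(col-.128)<.003)[0].max(); p=onplane('wrist',[[u,v+.5]],.128,s)[0,:2]; print('lid edge',p@ex)
E
```

```text
time: 19.9
position: [0.4687, 0.1441, 0.1563]
tool_rot: [0.987, 0.163, 0.0, 0.0]
contact_force: [0.9, -0.4, 0.8]
opening: 0.0663
gripper_force: 0.0
time: 20.4
position: [0.4711, 0.1443, 0.2507]
tool_rot: [0.987, 0.163, 0.004, 0.0]
contact_force: [0.5, 0.2, -0.7]
opening: 0.0853
gripper_force: 0.0
time: 20.7
position: [0.4676, 0.144, 0.2445]
tool_rot: [0.987, 0.163, -0.001, -0.0]
contact_force: [-0.7, 0.6, 0.0]
opening: 0.0852
gripper_force: 0.0
wrist bolt 1892 [0.46935945 0.14367013 0.18398732] 0.18488368874217334
lid edge 0.5246930839311061
lid edge 0.5256163856942532
scene drift 32 [ 0.53265095 -0.15292783  0.18582665] 0.18721651251848487
scene bolt 57 [0.47228658 0.14172604 0.18133974] 0.18308970703356206
top drift 46 [ 0.52923342 -0.15098562  0.18819466] 0.19096701119352283
```

```bash
python3 -c "
from cell import workorder; print(workorder.close_job())"
```

```text
the job is handed in; nothing more can be done
None
```

I drove the drift down until its collar met the lid, which brought the lid hole to within about 1 mm of the lug hole. The drift is now hanging back in its block hole and the bolt sits fully down through both holes with its collar on the lid; I handed the job in at about 21 s, and no verdict was shown.

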